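# Switch on the kiln controller and start the annealing run

### The job

Start the annealing kiln from its controller, the wide grey console with the sloping panel: with light fingertip touches, press the far half of the rocker switch at the left end of its panel (left as seen from the robot) so that it clicks over, then press the round key right down and let it come back up. Leave the console's other keys, the separate two-button box of the extractor fan, the glass swan, the glass tree and the graphite paddle alone, pick nothing up, and draw back clear of everything.

Things in the scene. Friction and masses are not known exactly. Their poses are not given: they have to be found in the camera images.
- console: Kiln controller: fixed grey metal console, 200 deep (x) by 290 wide (y). Origin: centre of its underside; x points away from the robot, y to the robot's left, z up; yaw within 20 deg. The panel rises from 45 mm at the front at 15 deg over 150 mm to 85 mm, then a flat strip. On it, from +y to -y: rocker switch, up-arrow, down-arrow, round and square key; a dark display beyond them.
- power (a joint): Angle of the rocker switch in rad, 0 off (far half raised) to 0.349 on (far half flat, near half raised). It snaps over its middle (0.175) and stays there; takes about 3 N at the far end of the far half, 5 N at its middle, and is hard against its stop when on.
- power_far_half (a point): On the black rocker switch (36 long along the slope, 22 wide, in a grey frame 3 mm high): the middle of the top face of its far half (away from the robot), 11 mm from the pivot. When off this half slopes up 20 deg more than the panel and its far end stands 13 mm off the panel; pressed flat it stands 7 mm off. The point turns with the rocker.
- key_start (a joint): Travel of the round key in m, 0 up to 0.005 fully down, straight into the panel. Springs back by itself; it yields from 1.2 N on and is fully down at 4 N; counts as pressed from 0.0035.
- key_start_top (a point): Centre of the top face of the round key: black disc 22 mm in diameter, the only round key on the console, standing 10 mm off the panel, third of four keys from the left, 48 mm between key centres. Its z axis is the panel's outward normal.
- key_up (a joint): Travel of the up-arrow key (0 to 0.005 m, same spring as the round key). Not to be pressed.
- key_up_top (a point): Centre of the top face of the black triangular up-arrow key (about 22 x 25 mm, 10 mm proud, point away from the robot), the first key from the left, 64 mm right of the rocker switch.
- key_down (a joint): Travel of the down-arrow key (0 to 0.005 m). Not to be pressed.
- key_down_top (a point): Centre of the top face of the black triangular down-arrow key (about 22 x 25 mm, 10 mm proud, point towards the robot), 48 mm to the left of the round key.
- key_stop (a joint): Travel of the square stop key (0 to 0.005 m). Not to be pressed.
- key_stop_top (a point): Centre of the top face of the black square stop key (19 x 19 mm, 10 mm proud), 48 mm to the right of the round key.
- station: Extractor-fan push-button box: fixed grey plastic box 150 deep (its x) x 75 wide x 57 high with two black buttons on its flat top. Origin at the centre of its underside. It stands beside the console, on either side of it. To be left alone.
- fan_start (a joint): Travel of the fan's flat round start button (23 mm in diameter, top 69 mm above the bench, on the far part of the box), 0 to 0.005 m. Not to be pressed.
- fan_stop (a joint): Travel of the fan's mushroom stop button (38 mm in diameter, top 78 mm above the bench, on the near part of the box), 0 to 0.005 m. Not to be pressed.
- swan: Loose clear glass swan figure with an amber neck, about 65 long, 34 wide, 80 high, on a round foot 46 mm in diameter; origin at the centre of its underside. Stands just in front of or behind the console (some 150 mm from its centre). Fragile bystander.
- tree: Loose green glass tree figure, 113 high, on a round foot 52 mm in diameter; origin at the centre of its underside. Stands just in front of or behind the console, where the swan does not. Fragile bystander.
- paddle: Loose graphite paddle with a wooden handle, lying in front of the fan's box; 180 long along its y (blade 50 x 70 x 10 towards +y), 17 high; origin on the bench at the middle of its length. Bystander.

How it is judged:
By the outcome, as a careful person would: the job done as asked, in the order asked, and still so for the second after the job is handed in, with the robot touching nothing.
It also fails if it takes over 42 s, if anything falls off the work surface, if the arm or the gripper's body presses on something with over 40 N, if the wrist force passes 120 N, or if a joint passes its speed limit or range.

### The arm

A 7-joint arm with a two-finger parallel gripper is mounted at the origin on the work surface. World frame = base frame: x ahead of the robot, y to its left, z up, the work surface at z = 0. Lengths are in m, angles in rad, forces in N, time in s.
With the tool pointing down it reaches from about 0.4 to 0.9 m from the base axis. Payload 5.5 kg.
Tool frame: the origin (TCP) lies midway between the tips of the shut fingers; the grasp point (between the pads) lies 19 mm behind it; z points along the fingers, x is the direction in which the jaws open and shut, and the axes are right-handed (so a half turn about z gives the same grasp; the last joint's range is limited). The gripper opens to 85 mm and grips with 20 to 120 N. Pads are 22 mm wide; open, the fingers measure 114 mm over their backs; the gripper's body (76 mm by 85 mm) begins 54 mm behind the grasp point. The pads swing forward as they close: fully open they stand 13 mm farther back than shut.
Start: joints at [1.48, 0.501, -0.427, 1.55, 0.221, 1.138, -0.21], TCP at [0.225, -0.61, 0.231] pointing down, gripper open.
Joint ranges: [-2.88, 2.88], [-0.31, 2.03], [-1.54, 1.56], [0.2, 2.42], [-1.41, 4.55], [0.19, 2.02], [-2.57, 2.57]. Speed limits (rad/s): [2.57, 2.57, 3.14, 3.14, 3.14, 3.14, 3.14].

### API

Orientations are given as a unit quaternion [x, y, z, w].
In Python, from plant import status, cams, job gives the robot as it stands. The module is installed in compiled form; this text tells all that it offers.
- The arm moves only by the tool send_rows, never from a script. Its argument "steps" is a list that holds one entry, the list of rows, each a list of 4 numbers: the shift along the tool's x, y, z in cm, then the turn about the tool's z in rad. In form: [[[dx, dy, dz, spin], ...]]. A call has 1 to 12 rows; each row is the pose to reach, as a shift and turn from the pose commanded when the call began, along the tool's axes at that moment; what a row does not reach only later rows make up. A row lasts 1/10 s, in which the tool goes at most 50 mm and 8.59 degrees, less where a joint would pass 70% of its speed; a pose out of reach is approached as far as the arm can. A call with a gripper value outside its range is refused whole. "grip" is the closure, from -1 (fully open) to 1 (shut), so that 0 is half open, set as the call begins (left out, the last holds). The fingers move at their own pace and stop on an object; "newtons" is the grip in N (left out, the last holds). Time passes only in rows, so rows that repeat a pose let the fingers close. It gives the time, the measured TCP pose, the force and the opening at its end, in the units of the state.
- status.sense(): the state, without advancing time (a new reading comes with each control period).
- cams.snapshot(name): name is "scene" or "top" or "wrist"; returns a dict with "image" (480x640x3 uint8, red, green, blue), "fovy" (degrees; the focal length in pixels is half the picture's height over the tangent of half this angle, whatever the lens; pixels are square), "cx", "cy" (the principal point, pixels), "k1" (the pictures are not rectified: a ray, as slopes to the right and down, at radius r is drawn at 1 + k1 r^2 times it, then the intrinsics apply), "extrinsics" (4x4, takes a point from world to camera coordinates); the wrist camera has in their place "tool_from_camera" (4x4, takes a point from camera to tool coordinates, whose origin is the TCP and whose axes are the tool frame's). Camera axes: x right, y down, z forward; pixel columns grow to the right and rows downward; lengths in m; the calibration is good to about 2 mm. A picture is of the moment at which its call begins: read the wrist's pose just before it. There is no depth.
- job.sign_off(): hands the job in, once; it reports no verdict.
The state is a dict: "time_s": time; "joint_positions": joint angles; "joint_vel": joint speeds; "joint_torque": joint torques, N m; "ee_pos": TCP position; "tcp_rot": TCP orientation; "wrist_force": force on the tool from outside, world axes, zero at the start; "moment": the same for the moment, N m; "width": finger opening in m.
Only numpy, scipy, OpenCV 4.12 (cv2) and the standard library are available. Lean on these libraries where they do the work, as an engineer would, in place of code of your own. Each camera call takes 0.05 s, during which the arm holds its last target. There are 200 camera calls.

## Working session

There is one attempt and no reset: what is moved stays moved. The work goes in short steps, Python scripts to look and compute and a tool call to move; the robot and the scene stay as the last step left them, time stands still between calls to the robot, and variables do not carry over. Pictures are saved under pics/ and viewed, about 8 in all and at most 12, crops included, and the job is handed in when it is done.

Besides the shell and the picture viewer there is one more tool, called after "Emit:" as name(argument=value, ...), one argument or row to a line, values as JSON. send_rows: Moves the arm, as the interface text tells. Its arguments: {"type":"object","properties":{"steps":{"type":"array","items":{"type":"array","items":{"type":"array","items":{"type":"number"}}}},"grip":{"type":"number"},"newtons":{"type":"number"}},"required":["steps"]}

```bash
mkdir -p pics; cat > h.py <<'E'
import numpy as np,cv2,pickle
from scipy.spatial.transform import Rotation as R
from plant import status,cams,job
def snap(n,f):
    s=status.sense(); d=cams.snapshot(n); d['s']=s
    cv2.imwrite(f'pics/{f}.png',d['image'][:,:,::-1]); pickle.dump(d,open(f'pics/{f}.pkl','wb')); return d
def load(f): return pickle.load(open(f'pics/{f}.pkl','rb'))
def T_cw(d):
    if 'extrinsics' in d: return np.linalg.inv(np.array(d['extrinsics']))
    T=np.eye(4);T[:3,:3]=R.from_quat(d['s']['tcp_rot']).as_matrix();T[:3,3]=d['s']['ee_pos'];return T@np.array(d['tool_from_camera'])
def K(d):
    f=240/np.tan(np.radians(d['fovy'])/2); return np.array([[f,0,d['cx']],[0,f,d['cy']],[0,0,1.]]),np.array([d['k1'],0,0,0,0.])
def proj(d,P):
    T=np.linalg.inv(T_cw(d));k,D=K(d)
    return cv2.projectPoints(np.atleast_2d(np.array(P,float)),cv2.Rodrigues(T[:3,:3])[0],T[:3,3],k,D)[0][:,0]
def ray(d,uv):
    k,D=K(d);T=T_cw(d)
    # exact inverse of forward model by iteration
    x0=(np.array(uv,float)-[k[0,2],k[1,2]])/k[0,0];x=x0.copy()
    for _ in range(50): x=x0/(1+D[0]*(x@x))
    return T[:3,3],T[:3,:3]@np.array([x[0],x[1],1])
def onz(d,uv,z):
    o,v=ray(d,uv);return o+v*(z-o[2])/v[2]
E
python3 - <<'E'
from h import *
a=snap('top','top0');b=snap('scene','scene0')
for d in(a,b): print(d['fovy'],d['cx'],d['cy'],d['k1'],T_cw(d).round(3))
print(status.sense())
E
```

```text
52.880525352359086 314.45137620968075 234.82251974228947 0.027063813974366087 [[-8.000e-03 -9.940e-01  1.060e-01  4.580e-01]
 [-1.000e+00  5.000e-03 -2.300e-02 -1.000e-03]
 [ 2.200e-02 -1.070e-01 -9.940e-01  1.116e+00]
 [ 0.000e+00  0.000e+00  0.000e+00  1.000e+00]]
52.039110887393385 327.481798749822 240.92133841823707 -0.058612604377394496 [[-0.665  0.424 -0.615  1.152]
 [ 0.747  0.391 -0.538  0.484]
 [ 0.012 -0.817 -0.577  0.653]
 [ 0.     0.     0.     1.   ]]
{'time_s': 0.1, 'joint_positions': array([ 1.48020745,  0.50177097, -0.42679587,  1.55131998,  0.22082152,
        1.13830288, -0.21026246]), 'joint_vel': array([-0.00017301, -0.00118507, -0.00178146, -0.00205994, -0.0008426 ,
        0.00046447,  0.00092185]), 'joint_torque': array([-1.13033265e-02, -5.70810342e+01, -5.83884984e+00, -2.81750268e+01,
        1.05077555e-02,  5.52234924e-03, -6.47592128e-05]), 'ee_pos': array([ 0.22493329, -0.60918764,  0.23036205]), 'tcp_rot': array([ 8.20526716e-01, -5.71607511e-01, -7.03302828e-04, -5.16403342e-04]), 'wrist_force': array([-0.01155301, -0.28538954, -0.80831856]), 'moment': array([-0.00128469, -0.035107  , -0.00609079]), 'width': 0.08528797302135198}
```

View pics/top0.png

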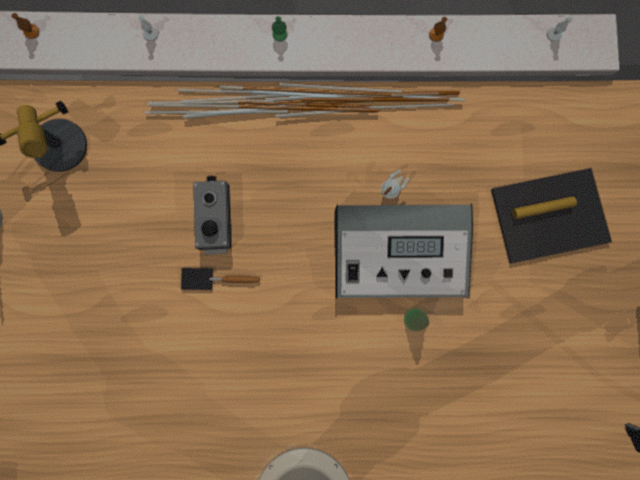

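View pics/scene0.png

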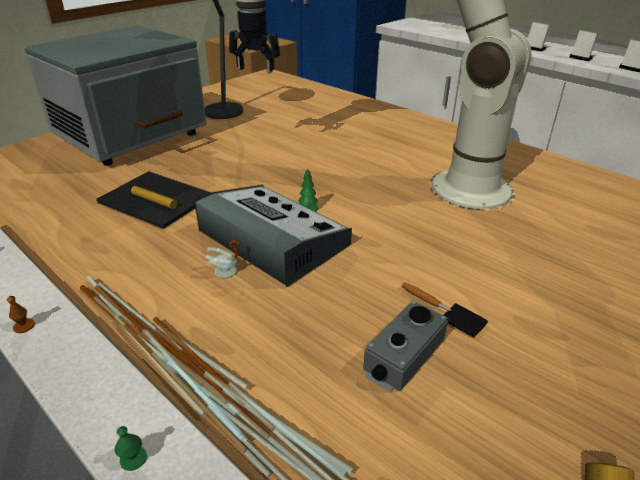

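Top view: console centred around (404,250), rocker (353,271), round key (426,273), tree (416,319) in front, swan (393,187) behind. Scene view: the same console from behind, fan box at (405,345). I'll enlarge both.

```bash
python3 - <<'E'
import cv2
a=cv2.imread('pics/top0.png')[195:335,325:485];b=cv2.imread('pics/scene0.png')[160:290,190:360]
cv2.imwrite('pics/c1.png',cv2.resize(a,(800,700),interpolation=cv2.INTER_CUBIC)[:600]);cv2.imwrite('pics/c2.png',cv2.resize(b,None,fx=4.5,fy=4.5,interpolation=cv2.INTER_CUBIC))
E
```

```text
(no output)
```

View pics/c1.png

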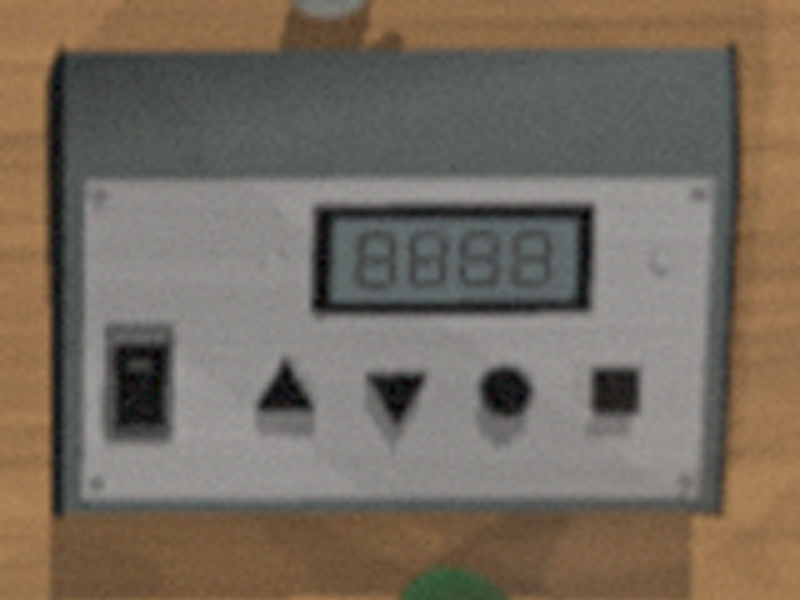

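View pics/c2.png

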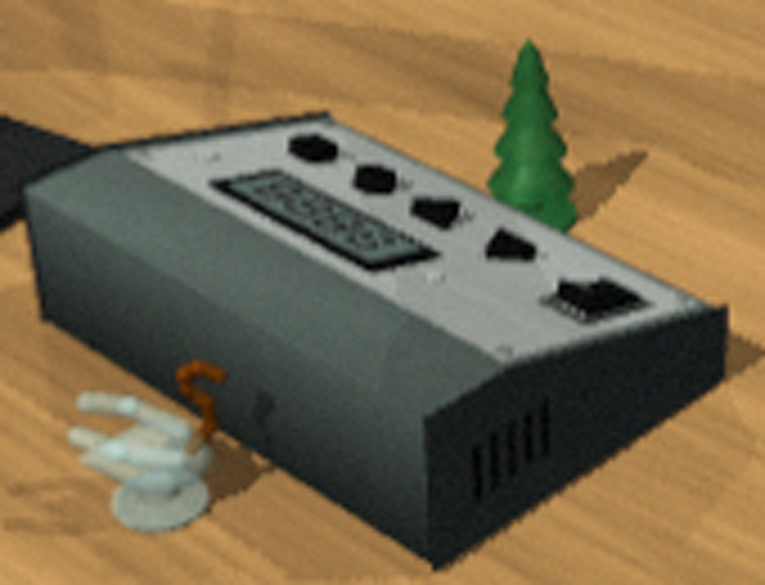

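Crops: the round key top is at about (505,391) in the top crop, the rocker frame centre near (140,382). Corners are clear in both crops. Next I fit the console pose from both views.

```bash
cat > fit.py <<'E'
from h import *
from scipy.optimize import least_squares
A=np.radians(15);n=np.array([-np.sin(A),0,np.cos(A)]);t=np.array([np.cos(A),0,np.sin(A)])
pan=lambda s,y,h:np.array([-.1,y,.045])+s*t+h*n
def model(p):
    x,y,w,s,y0=p[:5]
    L={'rr+':[.1,.145,.085],'rr-':[.1,-.145,.085],'f+':[-.1,.145,.045],'f-':[-.1,-.145,.045],'b+':[.1,.145,0],'b-':[.1,-.145,0],
    'sq':pan(s,y0-.208,.010),'ro':pan(s,y0-.16,.010)}
    return {k:R.from_euler('z',w).apply(v)+[x,y,0] for k,v in L.items()}
if __name__=='__main__':
    t0=load('top0');s0=load('scene0')
    c=lambda v,o,f:(np.array(v)+.5)/f-.5+o
    ot={k:c(v,[325,195],5) for k,v in {'rr+':(62,50),'rr-':(733,48),'f+':(62,512),'f-':(718,512),'sq':(615,391),'ro':(505,391)}.items()}
    os={k:c(v,[190,160],4.5) for k,v in {'rr+':(428,418),'rr-':(25,188),'f+':(726,308),'f-':(329,115),'b+':(435,566),'b-':(42,318),'sq':(314,149),'ro':(375,179)}.items()}
    def res(p,full=False):
        m=model(p);r={}
        for nm,d,o in(('t',t0,ot),('s',s0,os)):
            for k,v in o.items(): r[nm+k]=proj(d,m[k])[0]-v
        return r if full else np.concatenate(list(r.values()))
    q=least_squares(res,[.55,-.15,0,.06,.1],x_scale=.01,loss='soft_l1')
    print(q.x.round(4),np.sqrt(np.diag(np.linalg.inv(q.jac.T@q.jac))).round(4))
    for k,v in res(q.x,True).items(): print(k,v.round(1),end='; ')
    print(model(q.x)['ro'])
    x,y,w,s,y0=q.x;np.save('pose.npy',q.x)
    # rocker frame centre from crop, plane h=.003, in panel coords
    Rz=R.from_euler('z',w)
    for nm,uv,h in(('frame top',(140,325),.003),('frame bot',(140,440),.003),('rock L',(117,390),.008),('rock R',(167,390),.008),('ro',(505,391),.01),('sq',(615,391),.01)):
        o,v=ray(t0,c(uv,[325,195],5));o=Rz.inv().apply(o-[x,y,0]);v=Rz.inv().apply(v)
        P=o+v*((pan(0,0,h)-o)@n)/(v@n); print(nm,'s',((P-pan(0,0,h))@t).round(4),'y',P[1].round(4))
    # tree top / swan from both views
    for nm,a,b in(('tree',(416,315),c((530,40),[190,160],4.5)),):
        o1,v1=ray(t0,a);o2,v2=ray(s0,b);S=np.linalg.lstsq(np.c_[v1,-v2],o2-o1,rcond=None)[0]
        print(nm,(o1+v1*S[0]).round(3),(o2+v2*S[1]).round(3))
    print('wrist cam',load('top0')['s']['ee_pos'],R.from_quat(load('top0')['s']['tcp_rot']).as_matrix().round(3).tolist())
E
python3 fit.py
```

```text
[ 0.5336 -0.2218 -0.0038  0.058   0.1149] [0.0009 0.001  0.0048 0.0019 0.0018]
trr+ [ 1.1 -0.1]; trr- [0.2 0.2]; tf+ [0.6 0.2]; tf- [ 0.5 -0.2]; tsq [ 0.1 -0.6]; tro [ 0.1 -0.5]; srr+ [0.2 1. ]; srr- [ 0.3 -0.2]; sf+ [-0.6  0.5]; sf- [0.  0.2]; sb+ [0.3 1.7]; sb- [1.6 2.1]; ssq [ 0.6 -1.4]; sro [ 0.7 -1.1]; [ 0.48682875 -0.26668607  0.06966421]
frame top s 0.085 y 0.1134
frame bot s 0.0337 y 0.1127
rock L s 0.0573 y 0.1236
rock R s 0.0572 y 0.1018
ro s 0.0569 y -0.045
sq s 0.0567 y -0.0929
tree [ 0.399 -0.23   0.126] [ 0.404 -0.236  0.127]
wrist cam [ 0.22492233 -0.60910027  0.2302694 ] [[0.347, -0.938, -0.001], [-0.938, -0.347, 0.002], [-0.002, -0.0, -1.0]]
```

Fit residuals are about 1 px: console at (0.534, -0.222), yaw about 0. Next: shut the fingers and go above it to refine with the wrist camera.

Emit:
send_rows(
  steps=[
    [[-3,-3.5,-3,0.04],[-6,-7,-6,0.08],[-9,-10.5,-7,0.12],[-12,-14,-7,0.18],[-15,-17.5,-7,0.23],[-18,-21,-7,0.28],[-21,-24.5,-7,0.354],[-24,-28,-7,0.354],[-27,-31.5,-7,0.354],[-30.7,-35.3,-7,0.354],[-30.7,-35.3,-7,0.354],[-30.7,-35.3,-7,0.354]],
  ],
  grip=1,
  newtons=20,
)

```text
time_s: 1.3
ee_pos: [0.4504, -0.1978, 0.3012]
tcp_rot: [0.709, -0.706, -0.0, 0.0]
wrist_force: [-0.3, -1.0, -0.4]
width: 0.0002
```

```bash
python3 - <<'E'
from h import *
d=snap('wrist','w1');s=d['s'];print(s['ee_pos'],R.from_quat(s['tcp_rot']).as_matrix().round(3),s['wrist_force'],s['width'],s['joint_vel'].round(3),s['time_s'])
print(d['fovy'],np.array(d['tool_from_camera']).round(3))
E
```

```text
[ 0.45037559 -0.19775566  0.30119162] [[ 0.004 -1.    -0.   ]
 [-1.    -0.004 -0.   ]
 [ 0.     0.    -1.   ]] [-0.34448729 -1.01618234 -0.40362628] 0.00016655152255365066 [ 0.039  0.007  0.053 -0.003  0.013  0.005  0.012] 1.3
66.45319698555085 [[ 1.     0.     0.     0.001]
 [-0.     0.964  0.266 -0.067]
 [-0.    -0.266  0.964 -0.142]
 [ 0.     0.     0.     1.   ]]
```

View pics/w1.png

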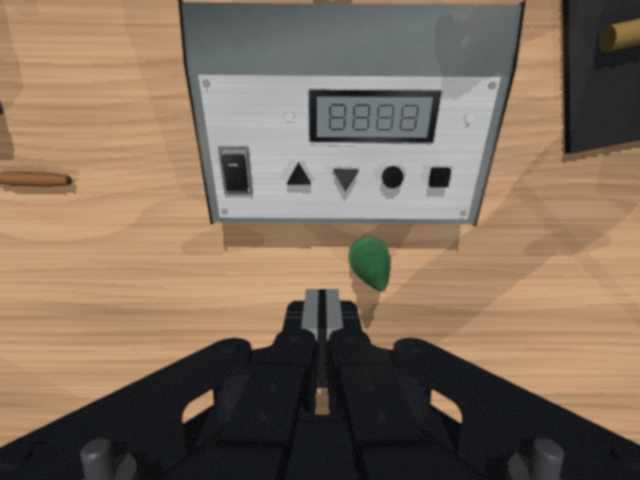

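The wrist view shows the panel, with the rocker at (235,172), the round key at (392,177), the tree at (371,262) and the shut fingertips at (321,292). Enlarging it for precise pixels.

```bash
python3 - <<'E'
import cv2
a=cv2.imread('pics/w1.png')[130:235,200:490][:, :]
L=cv2.resize(a[:,:100],None,fx=5,fy=5,interpolation=cv2.INTER_CUBIC);Rr=cv2.resize(a[:,165:225],None,fx=5,fy=5,interpolation=cv2.INTER_CUBIC)
import numpy as np
cv2.imwrite('pics/c3.png',np.hstack([L,Rr]))
E
```

```text
(no output)
```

View pics/c3.png

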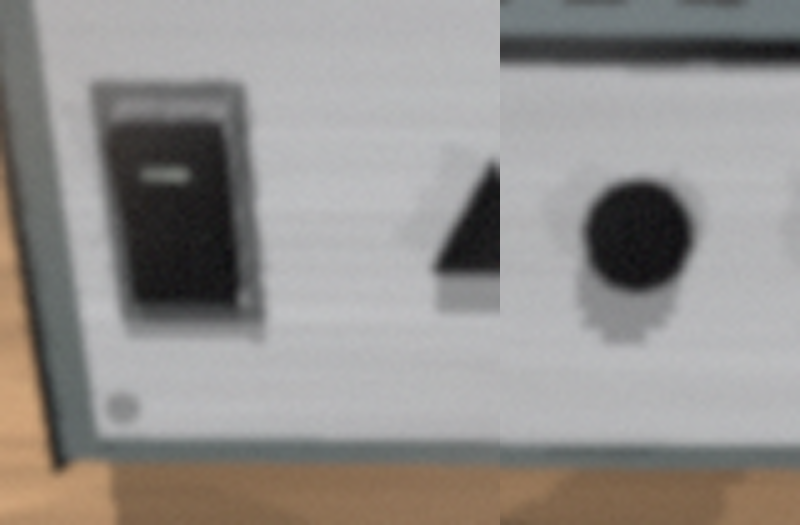

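Crop: round key centre at (639,235). Rocker frame spans y 83–320, with its black body from y 122 (far end, x 108–222) to y 302 (near end, x 130–240).

```bash
python3 - <<'E'
from h import *
from fit import *
d=load('w1');p=np.load('pose.npy')
m=model(p)
for k,v in(('rr+',(182,3)),('rr-',(523,3)),('f+',(211.6,222.6)),('f-',(476,223)),('ro',(392.4,176.6)),('sq',(439,177.5))): print(k,(proj(d,m[k])[0]-v).round(1),end=' ')
x,y,w,s,y0=p;Rz=R.from_euler('z',w)
print()
L=lambda a:(np.array(a)+.5)/5-.5+[200,130]
for nm,uv,h in(('frame far',L((168,83)),.003),('frame near',L((195,320)),.003),('rk far',L((165,122)),.013),('rk near',L((185,302)),.007),('ro',(392.4,176.6),.01),('sq',(439,177.5),.01)):
    o,v=ray(d,uv);a=Rz.inv().apply(o-[x,y,0]);b=Rz.inv().apply(v)
    P=a+b*((pan(0,0,h)-a)@n)/(b@n);print(nm,'s',((P-pan(0,0,h))@t).round(4),'y',P[1].round(4),'world',(Rz.apply(P)+[x,y,0]).round(4))
E
```

```text
rr+ [-2.4 -1.5] rr- [-3.4  1.3] f+ [-0.7 -0.5] f- [-3.4  1.1] ro [-3.3 -0.1] sq [-2.1 -0.7] 
frame far s 0.0852 y 0.1099 world [ 0.5155 -0.1118  0.0699]
frame near s 0.0353 y 0.11 world [ 0.4674 -0.1115  0.057 ]
rk far s 0.0804 y 0.1089 world [ 0.5083 -0.1127  0.0784]
rk near s 0.041 y 0.1106 world [ 0.4718 -0.1109  0.0624]
ro s 0.0579 y -0.0484 world [ 0.4867 -0.27    0.0696]
sq s 0.0573 y -0.0953 world [ 0.486  -0.3169  0.0695]
```

All views agree within 2–3 mm: rocker far-half target (0.503, -0.111), contact expected at z≈0.078; round key (0.487, -0.2685), top z≈0.070. Moving above the rocker.

Emit:
send_rows(
  steps=[
    [[-3,-1.8,2,0],[-6,-3.6,5,0],[-8.7,-5.3,8,0],[-8.7,-5.3,12,0],[-8.7,-5.3,15,0],[-8.7,-5.3,18,0],[-8.7,-5.3,19.5,0],[-8.7,-5.3,20.3,0],[-8.7,-5.3,20.3,0],[-8.7,-5.3,20.3,0],[-8.7,-5.3,20.3,0]],
  ],
)

```text
time_s: 2.45
ee_pos: [0.5041, -0.1129, 0.0997]
tcp_rot: [-0.707, 0.707, -0.001, 0.001]
wrist_force: [0.1, 0.2, 1.1]
width: 0.0001
```

```bash
python3 - <<'E'
from h import *
d=snap('wrist','w2');s=d['s'];print(s['ee_pos'],s['wrist_force'])
t=snap('scene','s2')
cv2.imwrite('pics/c4.png',np.hstack([cv2.resize(d['image'][130:400,170:490,::-1],(400,338)),cv2.resize(t['image'][130:299,220:420,::-1],(400,338))]))
E
```

```text
[ 0.504138   -0.11287939  0.09969372] [0.1476278  0.19695129 1.08174975]
```

View pics/c4.png

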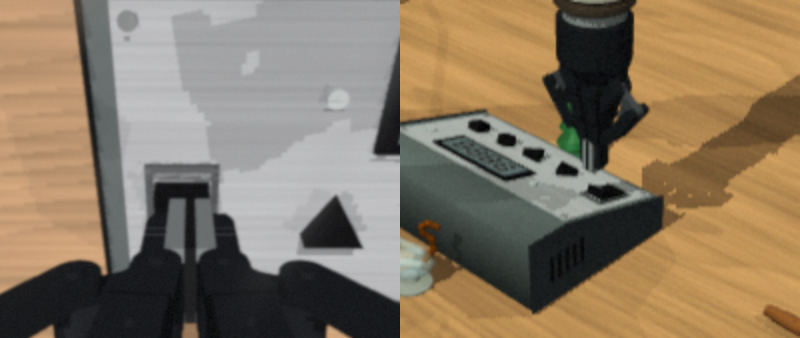

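The fingertips are about 2 mm to the right of the rocker's axis; otherwise well placed. Correct and descend near contact.

Emit:
send_rows(
  steps=[
    [[-0.2,0,0.5,0],[-0.2,0,1,0],[-0.2,0,1.4,0],[-0.2,0,1.6,0],[-0.2,0,1.7,0],[-0.2,0,1.8,0],[-0.2,0,1.8,0],[-0.2,0,1.8,0]],
  ],
)

```text
time_s: 3.35
ee_pos: [0.5031, -0.1105, 0.0804]
tcp_rot: [-0.707, 0.707, -0.0, 0.0]
wrist_force: [-1.2, -0.4, 0.9]
width: -0.0001
```

Emit:
send_rows(
  steps=[
    [[0,0,0.1,0],[0,0,0.2,0],[0,0,0.3,0],[0,0,0.4,0],[0,0,0.4,0],[0,0,0.4,0]],
  ],
)

```text
time_s: 3.95
ee_pos: [0.5036, -0.1105, 0.0767]
tcp_rot: [-0.707, 0.707, -0.0, 0.0]
wrist_force: [0.2, -0.7, 3.4]
width: 0.0001
```

Contact, about 3 N. Continue gently.

Emit:
send_rows(
  steps=[
    [[0,0,0.1,0],[0,0,0.2,0],[0,0,0.2,0],[0,0,0.2,0]],
  ],
)

```text
time_s: 4.35
ee_pos: [0.5016, -0.1104, 0.0736]
tcp_rot: [-0.707, 0.707, 0.001, -0.001]
wrist_force: [0.3, -0.1, 0.1]
width: -0.0
```

Emit:
send_rows(
  steps=[
    [[0,0,0.1,0],[0,0,0.1,0],[0,0,0.1,0]],
  ],
)

```text
time_s: 4.65
ee_pos: [0.5026, -0.1104, 0.073]
tcp_rot: [-0.707, 0.707, 0.0, -0.0]
wrist_force: [0.4, -0.0, -0.1]
width: 0.0001
```

Force dropped to zero: it snapped over. Lift, move above the round key and look.

Emit:
send_rows(
  steps=[
    [[0,0,-2,0],[0,0,-5,0],[0,0,-9,0],[2,0.2,-10,0],[5,0.5,-10,0],[9,0.9,-10,0],[13,1.3,-10,0],[15.8,1.6,-10,0],[15.8,1.6,-10,0],[15.8,1.6,-10,0],[15.8,1.6,-10,0]],
  ],
)

```text
time_s: 5.75
ee_pos: [0.4872, -0.2669, 0.1733]
tcp_rot: [0.708, -0.707, -0.0, -0.0]
wrist_force: [-0.3, 0.0, -0.8]
width: -0.0004
```

```bash
python3 - <<'E'
from h import *
d=snap('wrist','w3');s=d['s'];print(s['ee_pos'],s['wrist_force'])
t=snap('scene','s3')
cv2.imwrite('pics/c5.png',np.hstack([cv2.resize(d['image'][60:360,60:460,::-1],(480,360)),cv2.resize(t['image'][205:250,290:330,::-1],(320,360),interpolation=cv2.INTER_CUBIC)]))
E
```

```text
[ 0.48722716 -0.26690455  0.17325711] [-0.25468958  0.00772538 -0.78505298]
```

View pics/c5.png

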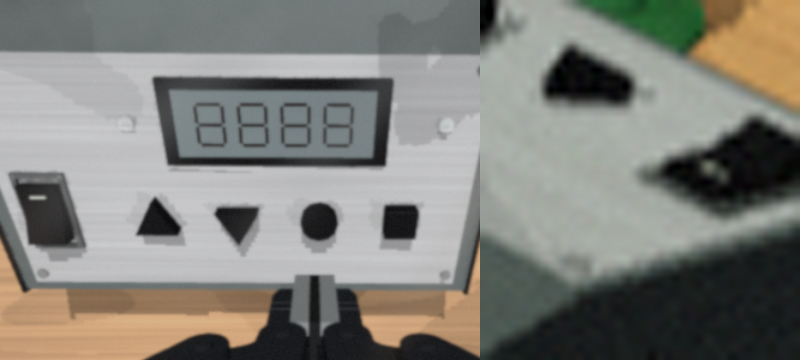

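The rocker now lies with its far half flat (the white mark shows in the rear view, where it was hidden before). The round key is at (319,221) in the crop, i.e. (325.5,244) in full; I recompute its position.

```bash
python3 - <<'E'
from h import *
d=load('w3');print(onz(d,(325.5,243.8),.0697).round(4))
E
```

```text
[ 0.488  -0.2708  0.0697]
```

Emit:
send_rows(
  steps=[
    [[0.1,0,2,0],[0.2,0,5,0],[0.2,0,7,0],[0.2,0,8.3,0],[0.2,0,9,0],[0.2,0,9.3,0],[0.2,0,9.5,0],[0.2,0,9.6,0],[0.2,0,9.6,0],[0.2,0,9.6,0]],
  ],
)

```text
time_s: 6.85
ee_pos: [0.4873, -0.2707, 0.0778]
tcp_rot: [-0.707, 0.707, -0.0, 0.0]
wrist_force: [0.5, -0.1, 0.3]
width: -0.0001
```

Emit:
send_rows(
  steps=[
    [[0,0,0.1,0],[0,0,0.2,0],[0,0,0.3,0],[0,0,0.4,0],[0,0,0.5,0],[0,0,0.5,0],[0,0,0.5,0]],
  ],
)

```text
time_s: 7.55
ee_pos: [0.4869, -0.2704, 0.0722]
tcp_rot: [-0.707, 0.707, 0.0, 0.0]
wrist_force: [1.1, -0.1, 1.0]
width: -0.0002
```

Emit:
send_rows(
  steps=[
    [[0,0,0.1,0],[0,0,0.2,0],[0,0,0.3,0],[0,0,0.3,0],[0,0,0.3,0]],
  ],
)

```text
time_s: 8.05
ee_pos: [0.4875, -0.2705, 0.0696]
tcp_rot: [-0.707, 0.707, -0.0, 0.0]
wrist_force: [1.3, -0.8, 2.8]
width: -0.0
```

Emit:
send_rows(
  steps=[
    [[0,0,0.1,0],[0,0,0.1,0],[0,0,0.1,0]],
  ],
)

```text
time_s: 8.35
ee_pos: [0.4873, -0.2705, 0.0685]
tcp_rot: [-0.707, 0.707, -0.0, 0.0]
wrist_force: [1.6, -0.2, 3.3]
width: -0.0001
```

Emit:
send_rows(
  steps=[
    [[0,0,0.1,0],[0,0,0.1,0],[0,0,0.1,0]],
  ],
)

```text
time_s: 8.65
ee_pos: [0.4872, -0.2705, 0.0674]
tcp_rot: [-0.707, 0.707, -0.0, 0.0]
wrist_force: [1.3, 0.2, 3.4]
width: -0.0001
```

Emit:
send_rows(
  steps=[
    [[0,0,0.05,0],[0,0,0.1,0],[0,0,0.1,0]],
  ],
)

```text
time_s: 8.95
ee_pos: [0.4872, -0.2705, 0.0665]
tcp_rot: [-0.707, 0.707, -0.0, 0.0]
wrist_force: [-0.1, 0.0, 5.8]
width: 0.0002
```

Emit:
send_rows(
  steps=[
    [[0,0,0.05,0],[0,0,0.05,0]],
  ],
)

```text
time_s: 9.15
ee_pos: [0.4873, -0.2706, 0.0664]
tcp_rot: [-0.707, 0.707, -0.0, -0.0]
wrist_force: [-0.1, 0.5, 8.5]
width: -0.0004
```

Emit:
send_rows(
  steps=[
    [[0,0,-0.5,0],[0,0,-1.5,0],[0,0,-4,0],[0,0,-8,0],[0,0,-13,0],[0,0,-18,0],[0,4,-20,0],[0,8,-20,0],[0,8,-20,0],[0,8,-20,0],[0,8,-20,0]],
  ],
)

```text
time_s: 10.25
ee_pos: [0.4073, -0.2702, 0.2658]
tcp_rot: [0.707, -0.707, -0.0, -0.0]
wrist_force: [0.2, 0.6, -0.8]
width: 0.0
```

```bash
python3 - <<'E'
from h import *
d=snap('wrist','w4');s=d['s'];print(s['ee_pos'],s['wrist_force'],s['joint_vel'].round(3),s['time_s'])
t=snap('scene','s4')
cv2.imwrite('pics/c6.png',np.hstack([cv2.resize(d['image'][:,:,::-1],(400,300)),cv2.resize(t['image'][140:290,190:390,::-1],(400,300),interpolation=cv2.INTER_CUBIC)]))
E
```

```text
[ 0.40732161 -0.2701927   0.26578785] [ 0.21361887  0.58825061 -0.831918  ] [-0.014  0.018 -0.003 -0.012  0.    -0.001  0.001] 10.25
```

View pics/c6.png

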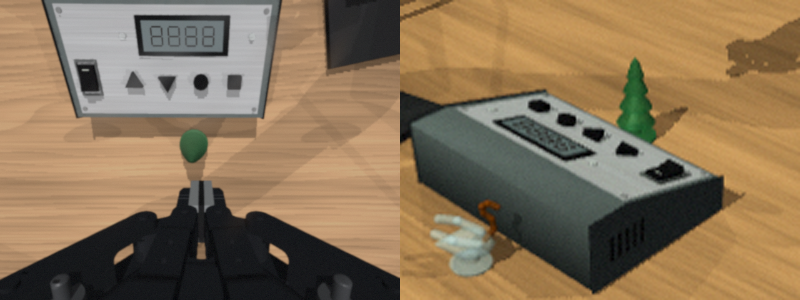

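The last picture shows the rocker over (far half flat, near half raised, at (665,170)), the keys up, and the tree and swan standing. The arm is clear, so I hand in.

```bash
python3 -c "
from plant import job;print(job.sign_off())"
```

```text
the job is handed in; nothing more can be done
None
```

The rocker switch is over to on and the round key has been pressed right down and let back up, in that order. I handed the job in at about 10 s, with the arm drawn back clear.

- **Rocker:** with shut fingertips I pressed its far half. The reading was about 3.4 N at its highest, and it fell to zero when the switch clicked over. The later pictures show the far half flat and the near half raised.
- **Round key:** I pressed it about 5.8 mm after first touch, to its stop. At the end the force rose to 8.5 N while the fingertips barely moved. That is above the 4 N needed, but the extra force only went into the stop. In the last picture it is back up.
- **Everything else:** in the last pictures the other console keys, the tree and the swan look undisturbed. I did not look again at the fan box or the paddle, but the arm never went near them.
- **Final state:** the fingertips are 0.27 m above the bench, about 14 cm above the tree top. The wrist force is back to its noise level of about 1 N.
- **Disagreement:** the camera estimates of the round key's position differed by 2–4 mm sideways, so I pressed between the last two.

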